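# Refill the wiping-paper box on the watchmaker's bench

## Robot

A 6-joint arm with a two-finger parallel gripper is mounted at the origin on the work surface. World frame = base frame: x ahead of the robot, y to its left, z up, the work surface at z = 0. Lengths are in mm, angles in rad, forces in N, time in s.
With the tool pointing down it reaches from about 400 to 925 mm from the base axis. Payload 12.5 kg.
Tool frame: the origin (TCP) lies midway between the tips of the shut fingers; the grasp point (between the pads) lies 19 mm behind it; z points along the fingers, y is the line along which they close (so a half turn about z gives the same grasp; the last joint's range is limited). The gripper opens to 95 mm and grips with 3 to 60 N. Pads are 20 mm wide; open, the fingers measure 119 mm over their backs; the gripper's body (75 mm by 180 mm) begins 59 mm behind the grasp point.
Start: joints at [-0.106, 0.491, 1.559, -0, 1.092, -0.106], TCP at [625.017, 0.021, 214.661] pointing down, gripper open.
Joint ranges: [-3.1, 3.1], [-0.84, 2.19], [0.05, 2.79], [-1.13, 4.28], [0.06, 2.93], [-2.69, 2.69]. Speed limits (rad/s): [2.22, 2.22, 2.79, 3.14, 3.14, 3.14].

## Interface

Orientations are given as [roll, pitch, yaw] about the fixed x, y, z axes, in that order (R = Rz(yaw) Ry(pitch) Rx(roll)).
In Python, from cell import * gives the robot as it stands.
- The arm moves only by the tool servo_tool, never from a script. Its argument "moves" is one flat list of numbers, 5 for each row, row after row: the shift along the world's x, y, z as a fraction of full scale, then the turn about the world's z as a fraction of full scale, then the opening, from 0 (shut) to 1 (fully open). A call has 1 to 12 rows; each row is the pose to reach, as a shift and turn from the pose commanded when the call began, turning the shorter way round; what a row does not reach only later rows make up. Full scale, the value 1, is 400 mm for a shift and 180 degrees for a turn. A row lasts 1/12 s, in which the tool goes at most 41.7 mm and 7.16 degrees, less where a joint would pass 70% of its speed; a pose out of reach is approached as far as the arm can. A call with a number of a shift or a turn outside -1 to 1 is refused whole. A call with a gripper value outside its range is refused whole. The fingers move at their own pace and stop on an object; the grip force is fixed at half the most. Time passes only in rows, so rows that repeat a pose let the fingers close. It gives the time, the measured TCP pose, the force, the opening and the grip force at its end, in the units of the state.
- state(): the state, without advancing time (a new reading comes with each control period).
- read_camera(name): name is "scene" or "side" or "wrist"; returns (picture, depth): 400x640x3 uint8, blue, green, red; 400x640 float32, mm along the optical axis (not along the pixel's ray), 0 where there is no reading.
- get_calibration(name): a dict with "K" (3x3 intrinsics, pixels), "k1" (the pictures are not rectified: a ray, as slopes to the right and down, at radius r is drawn at 1 + k1 r^2 times it, then the intrinsics apply), "R" (3x3) and "t" (3): a world point X has camera coordinates R X + t. Camera axes: x right, y down, z forward; pixel columns grow to the right and rows downward; lengths in mm; the calibration is good to about 2 mm. A picture is of the moment at which its call begins: read the wrist's pose just before it. get_calibration takes no time and is no camera call; for the wrist camera it gives the pose at the moment of the call.
- job_done(): hands the job in; it is judged then, once.
The state is a dict: "t": time; "joints": joint angles; "qvel": joint speeds; "tau": joint torques, N m; "eef_pos": TCP position; "tcp_rot": TCP orientation; "ft_force": force on the tool from outside, world axes, zero at the start; "moment": the same for the moment, N m; "opening": opening from 0.0 (shut) to 1.0 (fully open); "grip_force": force on a finger pad.
Only numpy, scipy, OpenCV 4.12 (cv2) and the standard library are available. Lean on these libraries where they do the work, as an engineer would, in place of code of your own. Each camera call takes 0.05 s, during which the arm holds its last target. There are 200 camera calls.

## Task

The wiping paper in the wooden roll box is used up: take the bare cardboard core off the spindle and put it in the waste tin, and fit the new wide paper roll, which is lying on its side on the bench, onto the spindle in its place. Do not let the roll drop onto the spindle: lower it until it sits fully down on the disc at the spindle's foot, and let go. Leave everything else on the bench where it is, the narrow roll included.

Things in the scene. Friction and masses are not known exactly. Their poses are not given: they have to be found in the camera images.
- roll_box: Fixed open-topped plywood box, 166 x 166 mm outside, 98 mm high, walls 8 mm (150 x 150 mm inside), with an upright steel spindle in its middle. The front wall (its -x side) has an 8 mm vertical slot for pulling the paper out. Origin: centre of its underside, on the bench; z up
- seat (a point): Top face of the fixed aluminium disc (60 mm across) at the spindle's foot inside the roll box, on the spindle's axis, 14 mm above the bench: a roll or core on the spindle rests here
- spindle_tip (a point): Top of the spindle, 92 mm above the bench (6 mm below the box's rim), 78 mm above the seat. The spindle is 23 mm in diameter up to 66 mm above the seat, then tapers to 8 mm at the tip
- bare_core: Loose bare cardboard tube on the spindle, resting on the seat: 34 mm outside, 28 mm inside, 60 mm long, about 15 g. Origin: middle of the tube, on its axis; z along the axis
- new_roll: Loose full roll of white wiping paper, the wide one: 62 mm across, 60 mm wide, 28 mm hole right through, firm, about 90 g. Starts lying on its curved side, on clear bench, and does not roll by itself. Stands steadily on either end; let go on the bench leaning under 35 degrees from upright, it rocks upright. Origin: its middle, 31 mm up at the start; z along its axis. Ends alike: either may go down
- waste_tin: Fixed round open aluminium tin, 85 mm high, 144 mm across its rim outside, wall 3 mm. Origin: centre of its underside, on the bench; z up
- narrow_roll: Bystander: a roll of the same paper, 62 mm in diameter but only 26 mm wide, loose, on the bench with its axis upright. Origin: its middle
- carousel: Bystander: round wooden screwdriver stand with screwdrivers, 92 mm across, 110 mm high, loose. Origin: centre of its underside
- dome: Bystander: glass dust dome with a knob, 120 mm across, 115 mm high, loose. Origin: centre of its underside
- loupe: Bystander: black eyeglass loupe, 42 mm across, 34 mm high, loose. Origin: centre of its underside
- pin_vise: Bystander: small steel hand vise lying on the bench, 88 mm long, 24 mm wide, 30 mm high, loose. Origin: underside of its 50 mm jaw body
Things that resemble listed ones, but are neither listed nor needed, are in the scene too. Several things look just like the new_roll: the one meant starts farthest to the robot's right.

How it is judged:
By the outcome, as a careful person would: the job done as asked, in the order asked, and still so for the second after the job is handed in, with the robot touching nothing.
It also fails if it takes over 69 s, if anything falls off the work surface, if the arm or the gripper's body presses on something with over 40 N, if the wrist force passes 120 N, or if a joint passes its speed limit or range.

## Working session

There is one attempt and no reset: what is moved stays moved. The work goes in short steps, Python scripts to look and compute and a tool call to move; the robot and the scene stay as the last step left them, time stands still between calls to the robot, and variables do not carry over. Pictures are saved under pics/ and viewed, at most 10 in all, crops included, and the job is handed in when it is done.

Besides the shell and the picture viewer there is one more tool, called after "Request:" as a command line: name --argument value ..., lists and objects as JSON in quotes. servo_tool: Moves the arm, as the interface text tells. Its arguments: {"type":"object","properties":{"moves":{"type":"array"}},"required":["moves"]}

```bash
mkdir -p pics; ls; cat > h.py <<'E'
from cell import *
import numpy as np, cv2
def cloud(name):
    c=get_calibration(name); im,d=read_camera(name)
    K=np.array(c["K"],float);k1=c["k1"];R=np.array(c["R"]);t=np.array(c["t"])
    v,u=np.mgrid[0:400,0:640].astype(np.float64)
    pts=np.stack([u,v],-1).reshape(-1,1,2)
    n=cv2.undistortPoints(pts,K,np.array([k1,0,0,0,0.])).reshape(400,640,2)
    X=np.concatenate([n*d[...,None],d[...,None]],-1)
    W=(X-t)@R   # R^T (X-t)
    W[d==0]=np.nan
    return im,d,W
E
python3 - <<'E'
from h import *
s=state();print(s["t"],s["eef_pos"],s["tcp_rot"],s["opening"])
for n in("scene","side"):
    im,d,W=cloud(n);cv2.imwrite(f"pics/{n}0.png",im);np.save(n+"0.npy",W)
    c=get_calibration(n);print(n,c["k1"],(-np.array(c["R"]).T@c["t"]).round(),np.array(c["R"])[2].round(2))
E
```

```text
pics
0.0 [6.24740635e+02 2.51295104e-02 2.14042317e+02] [-3.14043910e+00 -8.95093332e-05  1.57078353e+00] 1.000026979187464
scene -0.039165010105386186 [1258. -625.  914.] [-0.54  0.53 -0.66]
side -0.047888947399468924 [550. 677. 795.] [ 0.   -0.68 -0.73]
```

View pics/scene0.png

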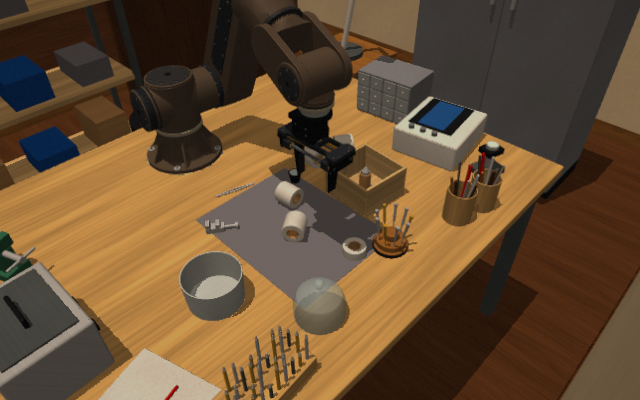

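View pics/side0.png

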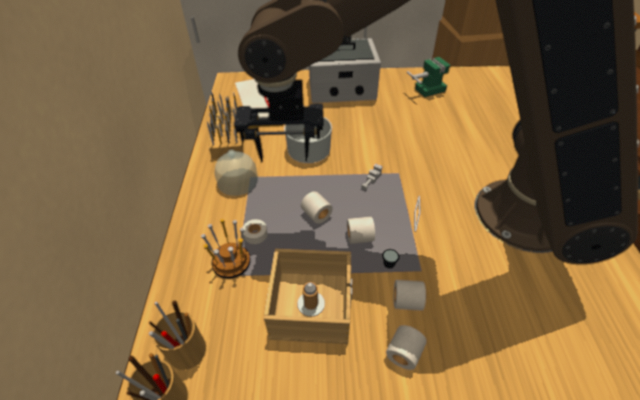

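The side view shows the roll box at about (310,297) with the core on its spindle. The mat holds two lying wide rolls at (317,207) and (360,230), and the narrow roll upright at (255,232). The tin is at (309,140). Two more wide rolls lie at (410,293) and (407,345). The target should be the one at side (317,207), which is scene (295,226). I'll measure these next.

```bash
cat > m.py <<'E'
from h import *
W=np.concatenate([np.load(n+"0.npy").reshape(-1,3) for n in("scene","side")])
src=np.r_[np.zeros(256000),np.ones(256000)]
m=(W[:,2]>8)&(W[:,2]<135)&(W[:,0]>250)&(W[:,0]<1000)&(abs(W[:,1])<500)
P=W[m];S=src[m]
g=np.zeros((500,375),np.uint8)
i=((P[:,1]+500)/2).astype(int);j=((P[:,0]-250)/2).astype(int)
g[i,j]=255
n,l,st,ce=cv2.connectedComponentsWithStats(cv2.morphologyEx(g,cv2.MORPH_CLOSE,np.ones((4,4),np.uint8)))
L=l[i,j]
for k in range(1,n):
    q=P[L==k]
    if len(q)<40: continue
    print(k,len(q),"min",q.min(0).round(),"max",q.max(0).round(),"ctr",((q.min(0)+q.max(0))/2).round())
np.savez("c.npz",P=P,L=L,S=S)
E
python3 m.py
```

```text
2 5542 min [ 782. -455.    8.] max [ 890. -253.  132.] ctr [ 836. -354.   70.]
3 60 min [ 855. -450.   44.] max [ 862. -431.  120.] ctr [ 858. -441.   82.]
6 3412 min [ 504. -362.    8.] max [ 648. -219.   90.] ctr [ 576. -290.   49.]
23 3771 min [ 725. -212.    8.] max [845. -91. 120.] ctr [ 785. -152.   64.]
24 413 min [ 363. -178.    8.] max [428. -99.  35.] ctr [ 396. -139.   21.]
31 1245 min [516. -53.   8.] max [595.  27.  68.] ctr [555. -13.  38.]
50 759 min [684.  18.   8.] max [746.  80.  32.] ctr [715.  49.  20.]
53 1160 min [416.  35.   8.] max [481. 107.  67.] ctr [448.  71.  38.]
58 2504 min [720.  85.   8.] max [814. 181. 116.] ctr [767. 133.  62.]
63 353 min [363. 128.   8.] max [408. 168.  41.] ctr [385. 148.  24.]
66 10178 min [483. 163.   8.] max [663. 344. 104.] ctr [573. 254.  56.]
67 1050 min [328. 217.   9.] max [393. 284.  67.] ctr [361. 251.  38.]
68 2981 min [790. 308.   8.] max [870. 394. 135.] ctr [830. 351.  72.]
69 1312 min [346. 329.   8.] max [424. 407.  67.] ctr [385. 368.  38.]
72 2375 min [810. 404.   8.] max [890. 486. 135.] ctr [850. 445.  71.]
78 438 min [491. 484.   8.] max [600. 500.  95.] ctr [545. 492.  51.]
```

```bash
cat > m2.py <<'E'
from h import *
from scipy.optimize import least_squares
z=np.load("c.npz");P,L,S=z["P"],z["L"],z["S"]
for s in(0,1):
    q=P[(L==31)&(S==s)]
    for zz in (53,57):
        t=q[q[:,2]>zz]; print("roll",s,zz,len(t),cv2.minAreaRect(t[:,:2].astype(np.float32)),"zmax",np.percentile(q[:,2],98).round(1))
    b=P[(L==66)&(S==s)]; t=b[(b[:,2]>92)&(b[:,2]<106)]
    r=cv2.minAreaRect(t[:,:2].astype(np.float32)); c=np.array(r[0]); print("box",s,len(t),r,np.median(t[:,2]).round(1))
    d=np.hypot(b[:,0]-c[0],b[:,1]-c[1])
    for lo,hi in((80,96),(60,80),(10,20)):
        t=b[(d<35)&(b[:,2]>lo)&(b[:,2]<hi)]
        if len(t)>8: print(" spindle/core",lo,hi,len(t),np.median(t,0).round(1),t.min(0).round(1),t.max(0).round(1))
    w=P[(L==6)&(S==s)]; w=w[w[:,2]>79]
    f=least_squares(lambda p:np.hypot(w[:,0]-p[0],w[:,1]-p[1])-p[2],[576,-290,70],loss="soft_l1",f_scale=2).x
    print("tin",s,len(w),f.round(1))
E
python3 m2.py
```

```text
roll 0 53 287 ((555.0405883789062, -13.438674926757812), (48.867034912109375, 61.072696685791016), 37.672019958496094) zmax 65.3
roll 0 57 224 ((554.4003295898438, -13.482868194580078), (41.61832809448242, 60.67071533203125), 36.26885223388672) zmax 65.3
box 0 482 ((573.8700561523438, 254.66278076171875), (169.88766479492188, 165.67864990234375), 84.8079605102539) 98.4
 spindle/core 80 96 40 [574.7 251.2  86.1] [562.6 243.1  80.3] [583.5 264.1  94.7]
 spindle/core 60 80 72 [581.1 246.4  72.6] [556.1 236.7  60.5] [591.1 267.8  79.9]
tin 0 346 [ 575.5 -291.4   70.1]
roll 1 53 291 ((555.2384033203125, -13.294792175292969), (42.82236099243164, 61.68882751464844), 37.747806549072266) zmax 62.8
roll 1 57 212 ((554.2352294921875, -14.113128662109375), (37.17828369140625, 61.39966583251953), 35.31223678588867) zmax 62.8
box 1 1197 ((570.8841552734375, 254.9163055419922), (168.08473205566406, 168.5144805908203), 84.9610824584961) 97.1
 spindle/core 80 96 77 [572.3 257.6  85.1] [562.2 245.4  80.2] [583.  265.6  93.8]
 spindle/core 60 80 144 [571.  263.4  72.1] [556.1 238.4  60.5] [587.9 270.8  79.8]
 spindle/core 10 20 355 [570.6 266.   13.2] [537.3 228.7  10. ] [603.8 286.5  19.6]
tin 1 108 [ 575.5 -290.9   69.9]
```

Target roll: centre (555, -13.5), axis along about 127°. Box: centre about (572.5, 254.8), yaw about -5°. Tin: centre (575.5, -291). I'll look over the spindle with the wrist camera first.

Request:
servo_tool --moves '[-0.13,0.6375,0.1,0,1,-0.13,0.6375,0.1,0,1,-0.13,0.6375,0.1,0,1,-0.13,0.6375,0.1,0,1,-0.13,0.6375,0.1,0,1,-0.13,0.6375,0.1,0,1,-0.13,0.6375,0.1,0,1,-0.13,0.6375,0.1,0,1,-0.13,0.6375,0.1,0,1,-0.13,0.6375,0.1,0,1]'

```text
t: 0.93
eef_pos: [573.2, 253.9, 254.1]
tcp_rot: [-3.141, 0.001, 1.57]
ft_force: [0.2, -0.7, -0.0]
opening: 1.0
grip_force: 0.0
```

```bash
python3 - <<'E'
from h import *
s=state();print(s["t"],s["eef_pos"],s["tcp_rot"],s["ft_force"])
im,d,W=cloud("wrist");cv2.imwrite("pics/w1.png",im);np.save("w1.npy",W)
q=W.reshape(-1,3);q=q[~np.isnan(q[:,0])]
b=q[(abs(q[:,0]-572)<110)&(abs(q[:,1]-255)<110)]
t=b[(b[:,2]>92)&(b[:,2]<104)&(np.hypot(b[:,0]-572,b[:,1]-255)>60)];print("rim",len(t),cv2.minAreaRect(t[:,:2].astype(np.float32)),np.median(t[:,2]))
d=np.hypot(b[:,0]-572,b[:,1]-255)
for lo,hi in((88,95),(70,78),(10,17)):
    t=b[(d<35)&(b[:,2]>lo)&(b[:,2]<hi)]
    if len(t)>5: print(lo,len(t),np.median(t,0).round(1),((t.min(0)+t.max(0))/2).round(1),(t.max(0)-t.min(0)).round(1))
E
```

```text
0.9333 [573.17379761 253.88609362 254.14625454] [-3.14091371e+00  5.71039335e-04  1.57022341e+00] [ 0.1792284  -0.74169801 -0.0320082 ]
rim 5710 ((570.7991943359375, 253.30616760253906), (167.0446319580078, 168.0146942138672), 85.29216766357422) 96.70690666647906
88 103 [571.2 253.9  90.2] [571.2 253.8  90.3] [ 9.9 11.   4.5]
70 321 [572.1 257.   72.7] [571.6 253.5  74. ] [32.1 33.8  7.9]
10 998 [571.3 265.   12.9] [570.6 255.1  13.4] [65.2 68.4  6.8]
```

View pics/w1.png

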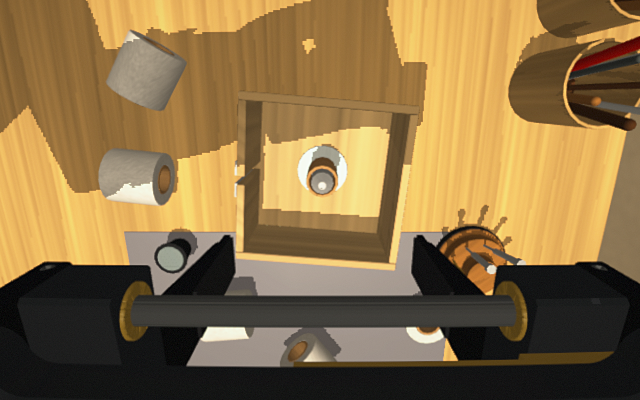

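The wrist view shows the spindle tip at (321,183) with the core around it, and the box walls are clear of the finger path. I'm descending to grip the core.

Request:
servo_tool --moves '[-0.004,0,-0.1,0,1,-0.004,0,-0.2,0,1,-0.004,0,-0.3,0,1,-0.004,0,-0.4,0,1,-0.004,0,-0.48,0,1,-0.004,0,-0.5275,0,1,-0.004,0,-0.5275,0,1,-0.004,0,-0.5275,0,0.2,-0.004,0,-0.5275,0,0.2,-0.004,0,-0.5275,0,0.2,-0.004,0,-0.5275,0,0.2,-0.004,0,-0.5275,0,0.2]'

```text
t: 1.98
eef_pos: [571.9, 255.1, 44.9]
tcp_rot: [3.14, -0.001, 1.571]
ft_force: [-0.4, -0.2, 0.5]
opening: 0.704
grip_force: 0.0
```

Request:
servo_tool --moves '[0,0,0,0,0.2,0,0,0,0,0.2,0,0,0,0,0.2,0,0,0,0,0.2]'

```text
t: 2.32
eef_pos: [571.4, 255.1, 43.7]
tcp_rot: [3.141, -0.0, 1.571]
ft_force: [0.6, -0.0, -0.2]
opening: 0.425
grip_force: 0.0
```

Request:
servo_tool --moves '[0,0,0,0,0.2,0,0,0,0,0.2,0,0,0,0,0.2,0,0,0,0,0.2]'

```text
t: 2.65
eef_pos: [571.4, 255.0, 43.6]
tcp_rot: [-3.142, 0.0, 1.571]
ft_force: [-0.5, -0.1, 1.0]
opening: 0.354
grip_force: 30.0
```

Request:
servo_tool --moves '[0,0,0.05,0,0.2,0,0,0.1,0,0.2,0,0,0.2,0,0.2,0,0,0.28,0,0.2,0,0,0.3,0,0.2,0,-0.1,0.3,0,0.2,0,-0.2,0.3,0,0.2,0,-0.3,0.3,0,0.2,0,-0.4,0.3,0,0.2,0,-0.5,0.3,0,0.2,0,-0.6,0.3,0,0.2,0,-0.7,0.3,0,0.2]'

```text
t: 3.65
eef_pos: [570.9, -26.8, 163.3]
tcp_rot: [-3.141, -0.0, 1.571]
ft_force: [1.1, 0.4, -0.3]
opening: 0.353
grip_force: 30.0
```

Request:
servo_tool --moves '[0.01,-0.1,0,0,0.2,0.01,-0.2,0,0,0.2,0.01,-0.3,0,0,0.2,0.01,-0.4,0,0,0.2,0.01,-0.5,0,0,0.2,0.01,-0.6,0,0,0.2,0.01,-0.665,0,0,0.2,0.01,-0.665,0,0,0.2,0.01,-0.665,0,0,0.2,0.01,-0.665,0,0,0.2,0.01,-0.665,0,0,0.2]'

```text
t: 4.57
eef_pos: [575.5, -289.7, 163.5]
tcp_rot: [-3.141, -0.0, 1.572]
ft_force: [-0.5, -0.6, -0.9]
opening: 0.356
grip_force: 30.0
```

Request:
servo_tool --moves '[0,0,-0.1,0,0.2,0,0,-0.2,0,0.2,0,0,-0.27,0,0.2,0,0,-0.3,0,0.2,0,0,-0.3,0,0.2,0,0,-0.3,0,0.2,0,0,-0.3,0,0.6,0,0,-0.3,0,0.6,0,0,-0.3,0,0.6,0,0,-0.3,0,0.6,0,0,-0.3,0,0.6,0,0,-0.3,0,0.6]'

```text
t: 5.57
eef_pos: [575.5, -291.1, 44.0]
tcp_rot: [3.141, 0.0, 1.571]
ft_force: [-0.7, 0.0, 0.2]
opening: 0.597
grip_force: 0.0
```

Request:
servo_tool --moves '[0,0,0.1,0,0.6,0,0,0.2,0,0.6,0,0,0.3,0,0.6,0,0.05,0.4,0,0.8,0,0.15,0.5,0,1,0,0.25,0.5,0,1,0,0.35,0.5,0,1,0,0.4,0.5,0,1,0,0.4,0.5,0,1,0,0.4,0.5,0,1]'

```text
t: 6.4
eef_pos: [575.5, -129.6, 244.1]
tcp_rot: [3.141, 0.0, 1.573]
ft_force: [0.5, -0.7, 0.7]
opening: 0.99
grip_force: 0.0
```

```bash
python3 - <<'E'
from h import *
s=state();print(s["t"],s["eef_pos"],s["tcp_rot"])
im,d,W=cloud("wrist")
im2,d2,W2=cloud("scene");cv2.imwrite("pics/s2.png",np.vstack([cv2.resize(im,(480,300)),cv2.resize(im2[120:340,140:460],(480,300))]))
q=W.reshape(-1,3);q=q[~np.isnan(q[:,0])]
t=q[(np.hypot(q[:,0]-555,q[:,1]+13)<50)&(q[:,2]<70)]
for zz in(50,55):
    u=t[t[:,2]>zz];print("roll",len(u),cv2.minAreaRect(u[:,:2].astype(np.float32)),np.percentile(t[:,2],97)) if len(u)>5 else 0
q=W2.reshape(-1,3);q=q[(np.hypot(q[:,0]-575.5,q[:,1]+291)<62)]
print("in tin",len(q),np.nanpercentile(q[:,2],[10,50,90,99]))
E
```

```text
6.4 [ 575.45231054 -129.60793268  244.13317201] [3.14097755e+00 2.73722879e-04 1.57336186e+00]
roll 3065 ((555.2772216796875, -14.054931640625), (49.32395553588867, 60.115379333496094), 37.201900482177734) 61.01618547241316
roll 2417 ((555.2510375976562, -14.332809448242188), (38.738468170166016, 60.291297912597656), 35.72265625) 61.01618547241316
in tin 687 [ 3.27994985  7.04689903 60.50218731 66.31808644]
```

View pics/s2.png

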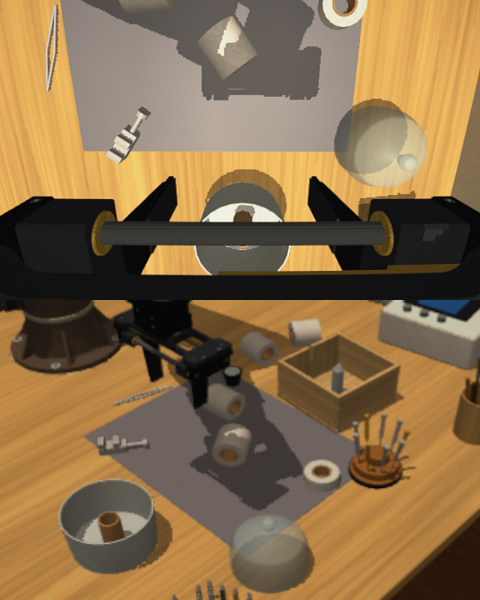

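The core now stands in the tin (lower panel, about (110,525)). The target roll is at (555.2, -14.2) with its axis at 126.5°. I'll grip it across its middle.

Request:
servo_tool --moves '[-0.01,0.1,-0.05,0.04,1,-0.03,0.2,-0.1,0.08,1,-0.05,0.288,-0.15,0.12,1,-0.05,0.288,-0.2,0.16,1,-0.05,0.288,-0.25,0.203,1,-0.05,0.288,-0.3,0.203,1,-0.05,0.288,-0.4,0.203,1,-0.05,0.288,-0.48,0.203,1,-0.05,0.288,-0.55,0.203,1,-0.05,0.288,-0.58,0.203,1,-0.05,0.288,-0.58,0.203,1,-0.05,0.288,-0.58,0.203,1]'

```text
t: 7.5
eef_pos: [555.5, -16.8, 11.1]
tcp_rot: [-3.141, -0.001, 2.207]
ft_force: [0.2, 0.3, 0.5]
opening: 1.001
grip_force: 0.0
```

Request:
servo_tool --moves '[0,0,0,0,0.4,0,0,0,0,0.4,0,0,0,0,0.4,0,0,0,0,0.4,0,0,0,0,0.4,0,0,0,0,0.4,0,0,0,0,0.4,0,0,0,0,0.4]'

```text
t: 8.17
eef_pos: [555.6, -15.7, 12.1]
tcp_rot: [3.141, 0.0, 2.209]
ft_force: [-1.5, 1.0, 6.3]
opening: 0.649
grip_force: 30.0
```

Request:
servo_tool --moves '[0,0,0.05,0,0.4,0,0,0.13,0,0.4,0,0,0.22,0,0.4,0,0.05,0.32,-0.039,0.4,0.01,0.13,0.32,-0.078,0.4,0.016,0.21,0.32,-0.117,0.4,0.016,0.29,0.32,-0.156,0.4,0.016,0.36,0.32,-0.195,0.4,0.016,0.4075,0.32,-0.231,0.4,0.016,0.4075,0.32,-0.231,0.4,0.016,0.4075,0.32,-0.231,0.4,0.016,0.4075,0.32,-0.231,0.4]'

```text
t: 9.17
eef_pos: [561.7, 146.7, 139.5]
tcp_rot: [-3.141, 0.0, 1.486]
ft_force: [-0.3, 0.4, -1.0]
opening: 0.652
grip_force: 30.0
```

```bash
python3 - <<'E'
from h import *
s=state();print(s["t"],s["eef_pos"],s["tcp_rot"],s["opening"])
im2,d2,W=cloud("side");cv2.imwrite("pics/s3.png",cv2.resize(im2[150:370,200:480],(700,550)))
m=(W[...,2]>94)&(W[...,2]<104)&(abs(W[...,0]-571)<95)&(W[...,1]>160)&(W[...,1]<190)
t=W[m];print(len(t),t.min(0),np.percentile(t[:,1],[2,10,50]))
E
```

```text
9.1667 [561.6667447  146.7438877  139.45114508] [-3.14121714e+00  2.75843394e-04  1.48562242e+00] 0.652253013292751
317 [482.9663414  165.58850884  94.05098924] [166.9918159  170.31978373 176.63486244]
```

View pics/s3.png

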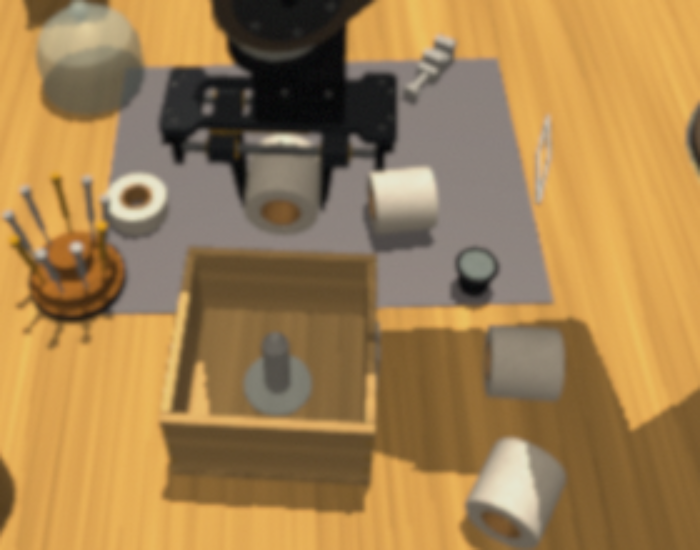

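The roll is held level at crop (285,190), with its +y end over the box's -y wall. I'll press that end on the rim along an arc to turn the roll upright in the grip.

Request:
servo_tool --moves '[0,0,-0.06,0,0.4,0,0,-0.074,0,0.4,0,-0.009,-0.083,0,0.4,0,-0.018,-0.0925,0,0.4,0,-0.025,-0.104,0,0.4,0,-0.0305,-0.1155,0,0.4,0,-0.0345,-0.128,0,0.4,0,-0.0365,-0.141,0,0.4,0,-0.0365,-0.141,0,0.4]'

```text
t: 9.97
eef_pos: [561.3, 131.1, 83.2]
tcp_rot: [-3.14, 0.001, 1.483]
ft_force: [-3.1, -3.5, 2.6]
opening: 0.649
grip_force: 30.0
```

```bash
python3 - <<'E'
from h import *
s=state();print(s["t"],s["eef_pos"],s["tcp_rot"],s["opening"],s["ft_force"],s["grip_force"])
im2,d2,W=cloud("side");im,d,_=cloud("scene");cv2.imwrite("pics/s4.png",np.hstack([cv2.resize(im2[170:330,240:400],(400,400)),cv2.resize(im[130:230,280:400],(400,400))]))
E
```

```text
9.9667 [561.28064087 131.12453669  83.15203996] [-3.13987233e+00  8.81529789e-04  1.48285580e+00] 0.6486224234703347 [-3.12392101 -3.47269306  2.56617218] 30.001149260478996
```

View pics/s4.png

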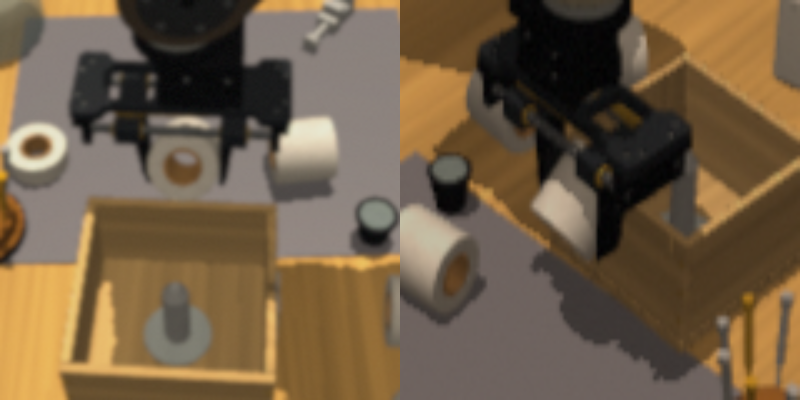

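The roll has turned about 45° in the grip. The side view shows the end face at (182,165) tipping up. I'll carry on along the arc and then back off from the box.

Request:
servo_tool --moves '[0,0,-0.012,0,0.4,0,0.001,-0.0255,0,0.4,0,0.004,-0.038,0,0.4,0,0.008,-0.0505,0,0.4,0,0.015,-0.062,0,0.4,0,0.022,-0.073,0,0.4,0,0.022,-0.073,0,0.4,0,-0.03,-0.073,0,0.4,0,-0.1,-0.073,0,0.4,0,-0.1,-0.073,0,0.4,0,-0.1,-0.073,0,0.4]'

```text
t: 10.98
eef_pos: [562.0, 91.4, 54.2]
tcp_rot: [3.142, -0.0, 1.481]
ft_force: [0.1, 0.2, -1.8]
opening: 0.65
grip_force: 30.0
```

```bash
python3 - <<'E'
from h import *
s=state();print(s["t"],s["eef_pos"],s["tcp_rot"],s["opening"],s["ft_force"],s["grip_force"])
im2,d2,W=cloud("side");im,d,_=cloud("scene");cv2.imwrite("pics/s5.png",np.hstack([cv2.resize(im2[150:290,240:380],(400,400)),cv2.resize(im[130:250,260:380],(400,400))]))
q=W.reshape(-1,3);t=q[(abs(q[:,0]-561)<20)&(abs(q[:,1]-96)<45)&(q[:,2]<90)&(q[:,2]>10)]
# front (+y) face: slope of y vs z near axis
f=t[(abs(t[:,0]-561)<10)&(t[:,2]<75)]
for z in range(15,90,8):
    u=t[(abs(t[:,2]-z)<4)];print(z,len(u),np.percentile(u[:,1],[5,50,95]).round(1) if len(u) else "")
E
```

```text
10.9833 [562.0397049   91.36903975  54.16412288] [ 3.14152458e+00 -1.53616917e-04  1.48065676e+00] 0.6498187073391095 [ 0.05662702  0.23688556 -1.77265524] 29.99941424237477
15 0 
23 0 
31 0 
39 0 
47 0 
55 16 [ 97.8 101.8 104.5]
63 20 [ 63.7 106.1 108. ]
71 28 [ 62.8 105.2 112.4]
79 25 [ 67.2 112.3 114.5]
87 20 [ 74.2 114.3 118.9]
```

View pics/s5.png

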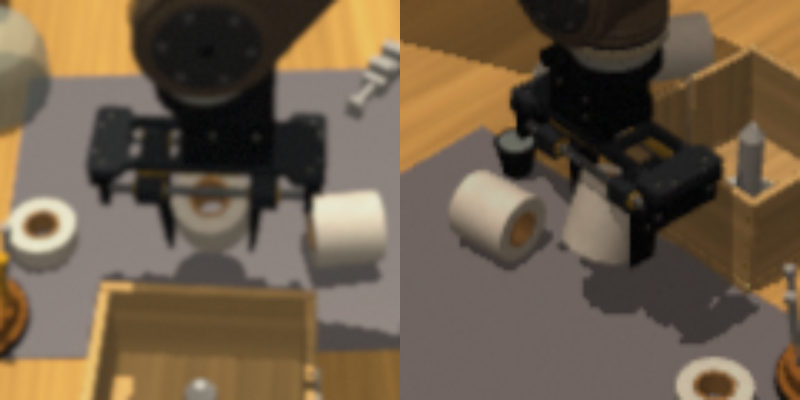

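The roll leans about 26°, with its top towards +y, which is under the 35° limit. I'll press it gently down onto the bench to square it up, then let go.

Request:
servo_tool --moves '[0,0,-0.04,0,0.4,0,0,-0.07,0,0.4,0,0,-0.08,0,0.4,0,0,-0.09,0,0.4,0,0,-0.097,0,0.4,0,0,-0.104,0,0.4,0,0,-0.104,0,0.4,0,0,-0.104,0,0.4]'

```text
t: 11.75
eef_pos: [561.9, 92.7, 12.6]
tcp_rot: [3.141, -0.0, 1.483]
ft_force: [0.3, -0.5, -1.0]
opening: 0.649
grip_force: 30.0
```

Request:
servo_tool --moves '[0,0,0,0,1,0,0,0,0,1,0,0,0,0,1,0,0,0,0,1,0,0,0,0,1,0,0,0,0,1,0,0,0,0,1,0,0,0,0,1]'

```text
t: 12.42
eef_pos: [561.8, 92.6, 12.5]
tcp_rot: [3.141, -0.0, 1.483]
ft_force: [-0.2, 0.8, -0.2]
opening: 0.996
grip_force: 0.0
```

Request:
servo_tool --moves '[0,0,0.08,0,1,0,0,0.18,0,1,0,0,0.28,0,1,0,-0.1,0.38,0,1,0,-0.2,0.45,0,1,0,-0.25,0.5,0,1,0,-0.25,0.5,0,1,0,-0.25,0.5,0,1,0,-0.25,0.5,0,1,0,-0.25,0.5,0,1]'

```text
t: 13.25
eef_pos: [561.2, -6.4, 211.0]
tcp_rot: [-3.139, -0.0, 1.483]
ft_force: [-0.2, -0.3, 0.2]
opening: 0.998
grip_force: 0.0
```

```bash
python3 - <<'E'
from h import *
s=state();print(s["t"],s["eef_pos"],s["tcp_rot"],s["opening"],s["ft_force"],s["grip_force"])
im,d,W=cloud("wrist");im2,_,W2=cloud("side");cv2.imwrite("pics/s6.png",np.hstack([cv2.resize(im,(480,300)),cv2.resize(im2[150:290,240:380],(300,300))]))
for w in(W,W2):
    q=w.reshape(-1,3);t=q[(np.hypot(q[:,0]-562,q[:,1]-91)<50)&(q[:,2]>50)&(q[:,2]<75)];print(len(t),np.median(t[:,2]),cv2.minEnclosingCircle(t[:,:2].astype(np.float32)),t[:,2].min(),t[:,2].max())
E
```

```text
13.25 [561.23052562  -6.37975076 211.0432131 ] [-3.13942962e+00 -3.01569099e-04  1.48332075e+00] 0.9981659756428898 [-0.19157594 -0.26713222  0.20093139] 0.0
2884 58.784057014906516 ((558.29052734375, 68.3149642944336), 30.651939392089844) 50.34237916722057 61.53694977411033
376 59.42741549044993 ((558.3510131835938, 69.57760620117188), 31.065004348754883) 50.1586155305297 63.969700438792195
```

View pics/s6.png

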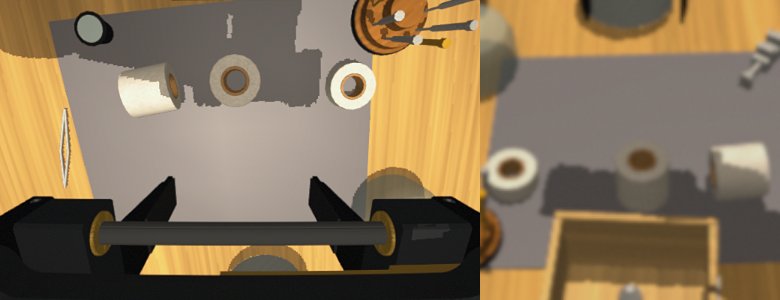

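The roll stands upright at (558.3, 68.7) with its top at about 60 mm; it is at (235,80) in the wrist panel. I'll regrasp it near the top.

Request:
servo_tool --moves '[-0.007,0.09,0,0,1,-0.007,0.188,0,0,1,-0.007,0.188,-0.1,0,1,-0.007,0.188,-0.2,0,1,-0.007,0.188,-0.3,0,1,-0.007,0.188,-0.39,0,1,-0.007,0.188,-0.44,0,1,-0.007,0.188,-0.455,0,1,-0.007,0.188,-0.455,0,1,-0.007,0.188,-0.455,0,1]'

```text
t: 14.18
eef_pos: [559.2, 68.3, 30.9]
tcp_rot: [3.141, -0.0, 1.483]
ft_force: [0.5, 1.0, -0.2]
opening: 1.0
grip_force: 0.0
```

Request:
servo_tool --moves '[0,0,0,0,0.4,0,0,0,0,0.4,0,0,0,0,0.4,0,0,0,0,0.4,0,0,0,0,0.4,0,0,0,0,0.4,0,0,0,0,0.4,0,0,0,0,0.4]'

```text
t: 14.85
eef_pos: [559.1, 67.8, 30.8]
tcp_rot: [3.141, -0.0, 1.483]
ft_force: [-1.5, -1.3, 6.6]
opening: 0.654
grip_force: 30.0
```

Request:
servo_tool --moves '[0,0,0.03,0,0.4,0,0,0.1,0,0.4,0,0,0.2,0,0.4,0,0.03,0.29,0,0.4,0.01,0.12,0.31,0,0.4,0.02,0.21,0.31,0,0.4,0.0315,0.3,0.31,0,0.4,0.0315,0.39,0.31,0,0.4,0.0315,0.464,0.31,0,0.4,0.0315,0.464,0.31,0,0.4,0.0315,0.464,0.31,0,0.4,0.0315,0.464,0.31,0,0.4]'

```text
t: 15.85
eef_pos: [571.3, 253.1, 154.1]
tcp_rot: [-3.141, 0.001, 1.483]
ft_force: [-0.2, -0.9, -1.2]
opening: 0.645
grip_force: 30.0
```

```bash
python3 - <<'E'
from h import *
s=state();print(s["t"],s["eef_pos"],s["tcp_rot"],s["opening"],s["ft_force"])
for n in("side","scene"):
    im,_,w=cloud(n)
    q=w.reshape(-1,3);t=q[(np.hypot(q[:,0]-571,q[:,1]-254)<36)&(q[:,2]>100)&(q[:,2]<182)]
    for lo in range(102,182,10):
        u=t[(t[:,2]>=lo)&(t[:,2]<lo+10)]
        if len(u)>5:print(n,lo,len(u),u.min(0).round(1)[:2],u.max(0).round(1)[:2])
    cv2.imwrite(f"pics/7{n}.png",im)
E
```

```text
15.85 [571.33703191 253.05064619 154.08815568] [-3.14095969e+00  5.31927200e-04  1.48322932e+00] 0.6447370676191484 [-0.23609924 -0.87770985 -1.18118468]
side 122 61 [541.5 260.3] [600.7 284.6]
side 132 83 [541.4 237.8] [600.2 284.5]
side 142 106 [541.3 237.5] [601.2 284.7]
side 152 131 [537.7 238.4] [604.7 284.8]
side 162 138 [537.7 238. ] [605.9 284.8]
side 172 221 [537.7 222.8] [605.3 284.2]
scene 122 36 [553.4 222.6] [602.  264.2]
scene 132 63 [550.5 221.2] [602.9 270.9]
scene 142 59 [555.  221.5] [602.9 269. ]
scene 152 64 [536.2 222. ] [605.7 264.2]
scene 162 64 [536.9 220.5] [606.8 270.8]
scene 172 82 [550.7 222.6] [603.5 282. ]
```

Request:
servo_tool --moves '[0.0025,0.002,-0.05,0,0.4,0.0025,0.002,-0.09,0,0.4,0.0025,0.002,-0.11,0,0.4,0.0025,0.002,-0.13,0,0.4,0.0025,0.002,-0.15,0,0.4,0.0025,0.002,-0.15,0,0.4]'

```text
t: 16.45
eef_pos: [572.3, 253.7, 93.3]
tcp_rot: [-3.14, 0.001, 1.482]
ft_force: [0.6, 0.0, -0.8]
opening: 0.651
grip_force: 30.0
```

Request:
servo_tool --moves '[0,0,-0.02,0,0.4,0,0,-0.04,0,0.4,0,0,-0.06,0,0.4,0,0,-0.08,0,0.4,0,0,-0.1,0,0.4,0,0,-0.11,0,0.4,0,0,-0.115,0,0.4,0,0,-0.115,0,0.4,0,0,-0.115,0,0.4]'

```text
t: 17.2
eef_pos: [572.7, 254.3, 48.6]
tcp_rot: [3.141, -0.0, 1.483]
ft_force: [-0.4, 0.3, -2.3]
opening: 0.65
grip_force: 30.0
```

Still no contact, so I'll lower in 1 mm steps until it seats.

Request:
servo_tool --moves '[0,0,-0.0025,0,0.4,0,0,-0.005,0,0.4,0,0,-0.0075,0,0.4,0,0,-0.0075,0,0.4,0,0,-0.0075,0,0.4]'

```text
t: 17.62
eef_pos: [572.6, 254.3, 45.5]
tcp_rot: [3.141, -0.0, 1.483]
ft_force: [0.6, -0.3, -1.1]
opening: 0.648
grip_force: 30.0
```

Request:
servo_tool --moves '[0,0,-0.001,0,0.4,0,0,-0.0025,0,0.4,0,0,-0.0025,0,0.4]'

```text
t: 17.87
eef_pos: [572.7, 254.3, 44.9]
tcp_rot: [3.141, -0.0, 1.483]
ft_force: [-1.7, -0.2, 3.4]
opening: 0.653
grip_force: 30.0
```

Request:
servo_tool --moves '[0,0,-0.001,0,0.4,0,0,-0.0025,0,0.4,0,0,-0.0025,0,0.4]'

```text
t: 18.12
eef_pos: [572.7, 254.3, 44.8]
tcp_rot: [3.141, -0.0, 1.483]
ft_force: [-4.2, -1.3, 14.1]
opening: 0.649
grip_force: 30.0
```

It is seated: 14 N up at exactly the expected height. I'll release, retreat and check.

Request:
servo_tool --moves '[0,0,0,0,0.9,0,0,0,0,0.9,0,0,0,0,0.9,0,0,0,0,0.9,0,0,0,0,0.9,0,0,0,0,0.9,0,0,0.05,0,0.9,0,0,0.15,0,0.9,0,0,0.25,0,0.9,0,0,0.35,0,0.9,0,-0.1,0.45,0,0.9,0,-0.2,0.5,0,0.9]'

```text
t: 19.12
eef_pos: [572.9, 190.0, 237.6]
tcp_rot: [3.138, -0.001, 1.486]
ft_force: [0.1, -0.2, -0.9]
opening: 0.899
grip_force: 0.0
```

Request:
servo_tool --moves '[0,-0.05,0,0,0.9,0,-0.05,0,0,0.9,0,-0.05,0,0,0.9,0,-0.05,0,0,0.9,0,-0.05,0,0,0.9]'

```text
t: 19.53
eef_pos: [572.4, 170.0, 233.7]
tcp_rot: [-3.14, 0.0, 1.484]
ft_force: [0.0, 0.1, 0.4]
opening: 0.899
grip_force: 0.0
```

```bash
python3 - <<'E'
from h import *
s=state();print(s["t"],s["eef_pos"],s["ft_force"])
im,_,W=cloud("wrist");im2,_,W2=cloud("side");im3,_,W3=cloud("scene")
cv2.imwrite("pics/s8.png",np.vstack([np.hstack([cv2.resize(im,(400,250)),cv2.resize(im2,(400,250))]),cv2.resize(im3[100:350,140:540],(800,340))[:, :]]))
for w in(W,W2,W3):
    q=w.reshape(-1,3);t=q[(np.hypot(q[:,0]-572.5,q[:,1]-254)<36)&(q[:,2]>60)&(q[:,2]<95)];u=t[np.hypot(t[:,0]-572.5,t[:,1]-254)>17]
    print(len(u),np.median(u[:,2]).round(1),np.percentile(u[:,2],[10,90]).round(1),cv2.minEnclosingCircle(t[t[:,2]>68][:,:2].astype(np.float32)))
E
```

```text
19.5333 [572.39251671 169.99086463 233.7353037 ] [0.03296238 0.08490337 0.42367337]
2475 72.7 [71.7 73.8] ((572.7274169921875, 253.96405029296875), 30.8140869140625)
503 73.2 [68.3 75.2] ((573.1390380859375, 254.6484375), 31.84342384338379)
221 74.8 [63.7 77.3] ((572.46826171875, 253.56422424316406), 33.34547424316406)
```

View pics/s8.png

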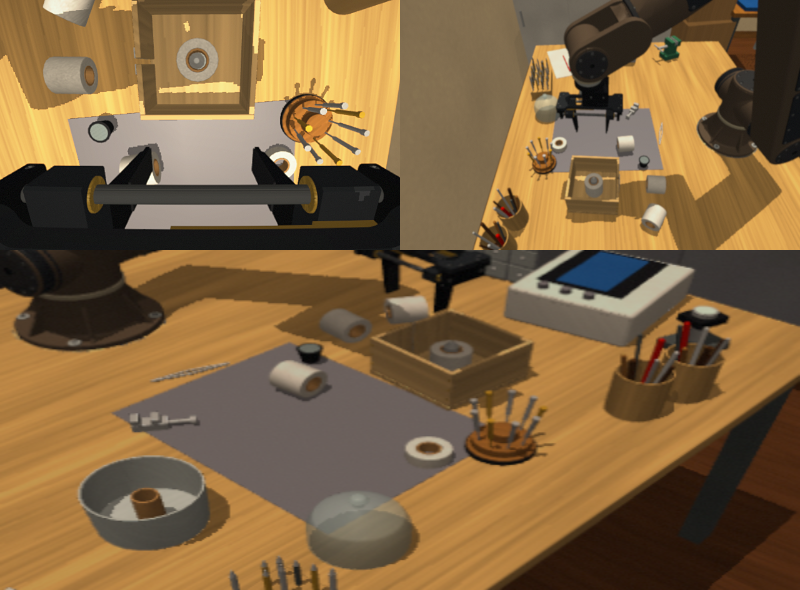

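The new roll sits on the spindle (wrist panel (198,60)) with its top level at about 73–74 mm, so it is fully down on the disc. The core is in the tin (scene panel (148,502)), and the bystanders haven't moved.

```bash
python3 -c "
from cell import *
print(job_done())"
```

```text
the job is handed in; nothing more can be done
None
```

The bare core is in the waste tin, the new wide roll sits fully down on the spindle's disc and is released, nothing else on the bench appears to have moved, and the job was handed in at about 20 s.

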